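# Demould a cast trinket-box lid, close the box and stack it

## Robot

A 6-joint arm with a two-finger parallel gripper is mounted at the origin on the work surface. World frame = base frame: x ahead of the robot, y to its left, z up, the work surface at z = 0. Lengths are in m, angles in rad, forces in N, time in s.
With the tool pointing down it reaches from about 0.3 to 0.875 m from the base axis. Payload 6.4 kg.
Tool frame: the origin (TCP) lies midway between the tips of the shut fingers; the grasp point (between the pads) lies 19 mm behind it; z points along the fingers, y is the line along which they close (so a half turn about z gives the same grasp; the last joint's range is limited). The gripper opens to 85 mm and grips with 20 to 120 N. Pads are 22 mm wide; open, the fingers measure 114 mm over their backs; the gripper's body (76 mm by 85 mm) begins 54 mm behind the grasp point. The pads swing forward as they close: fully open they stand 13 mm farther back than shut.
Start: joints at [-1.53, 0.181, 1.607, -0, 1.354, -0.206], TCP at [0.14, -0.558, 0.231] pointing down, gripper open.
Joint ranges: [-2.99, 2.99], [-0.89, 2.07], [0.3, 2.58], [-1.14, 4.28], [0, 2.63], [-3.12, 3.12]. Speed limits (rad/s): [2.57, 2.57, 3.01, 3.14, 3.14, 3.14].

## Interface

Orientations are given as a unit quaternion [w, x, y, z].
In Python, from bench import * gives the robot as it stands.
- The arm moves only by the tool play_rows, never from a script. Its argument "plan" is a list of rows, each a list of 3 entries, a list of its own where there are three numbers: the finger opening in mm, from 0 to 85.4, then the shift along the tool's x, y, z normalised to -1 to 1, where 1 is 40 cm, then the turn about the tool's z normalised to -1 to 1, where 1 is pi rad. A call has 1 to 10 rows; each row is the pose to reach, as a shift and turn from the pose commanded when the call began, along the tool's axes at that moment, turning the shorter way round; what a row does not reach only later rows make up. A row lasts 1/10 s, in which the tool goes at most 50 mm and 8.59 degrees, less where a joint would pass 70% of its speed; a pose out of reach is approached as far as the arm can. A call with a number of a shift or a turn outside -1 to 1 is refused whole. A call with a gripper value outside its range is refused whole. The fingers move at their own pace and stop on an object; the grip force is fixed at half the most. Time passes only in rows, so rows that repeat a pose let the fingers close. It gives the time, the measured TCP pose, the force, the opening and the grip force at its end, in the units of the state.
- get_obs(): the state, without advancing time (a new reading comes with each control period).
- camera(name): name is "scene" or "top" or "wrist"; returns a dict with "image" (400x640x3 uint8, red, green, blue), "range_z" (400x640 float32, m along the optical axis (not along the pixel's ray), 0 where there is no reading), "intrinsics" (3x3 intrinsics, pixels), "k1" (the pictures are not rectified: a ray, as slopes to the right and down, at radius r is drawn at 1 + k1 r^2 times it, then the intrinsics apply), "rvec" (rotation vector, rad) and "tvec" (3), from world to camera coordinates, as OpenCV has them; the wrist camera has in their place "T_tool_cam" (4x4, takes a point from camera to tool coordinates, whose origin is the TCP and whose axes are the flange's). Camera axes: x right, y down, z forward; pixel columns grow to the right and rows downward; lengths in m; the calibration is good to about 2 mm. A picture is of the moment at which its call begins: read the wrist's pose just before it.
- hand_in(): hands the job in; it is judged then, once.
Trained networks look in a picture, given as the dict that the camera call returned (one of the last four; its "shot" number tells which), for a name from the list of things; names that differ only in an ending like _2 or _b are one class to them, and where a whole thing is asked for, a point or a joint stands for the part that bears it (a point fixed in the world has none). Each returns a list of dicts, best first, with "conf" (0 to 1); they miss things now and then, are a little off and sometimes report something else, mostly with a low value. They report only what shows in the picture. A call takes as long as a camera call. They do not tell look-alikes from the thing itself.
- search_frame(picture, label): "rect" ([centre column, centre row, width, height] in pixels, round what is visible of it).
- masks_of(picture, label): "mask" (400x640 bool, what is visible of it) and "rect" ([centre column, centre row, width, height] in pixels, round what is visible of it).
The state is a dict: "time_s": time; "q": joint angles; "dq": joint speeds; "joint_efforts": joint torques, N m; "eef_pos": TCP position; "eef_rot": TCP orientation; "wrist_force": force on the tool from outside, world axes, zero at the start; "torque": the same for the moment, N m; "opening": opening from 0.0 (shut) to 1.0 (fully open); "grasp_force": force on a finger pad.
Only numpy, scipy, OpenCV 4.12 (cv2) and the standard library are available. Lean on these libraries where they do the work, as an engineer would, in place of code of your own. Each camera call takes 0.05 s, during which the arm holds its last target. There are 200 camera calls.

## Task

Lift the finished lid straight up out of the blue mould and fit it onto the open trinket box where that box stands, so that it sits fully down and closed. Then stack the closed box squarely on top of the column of two closed boxes, edges in line, without shifting the column. The castings are brittle, so set them down gently, and leave the other things on the vanity where they are.

Things in the scene. Friction and masses are not known exactly. Their poses are not given: they have to be found in the camera images.
- mould: Blue hard mould, fixed, 150 (x) x 104 (y) x 34 mm. Origin: centre of underside; z up. Cavity open at the top, 96 x 60 mm, with a ledge 16 mm above the underside and a deeper recess 84 x 48 mm down to 8 mm. In the middle of each long side a notch 40 mm wide (along x) runs through wall and ledge to the outside, down to 8 mm: room for a finger at each side of the part.
- lid: Pale pink cast lid, loose, 0.17 kg, right way up in the mould, long side along the mould's x, 2 mm play, origin 10 mm above the mould's underside. Slab 92 (x) x 56 (y) x 16 mm; plug 80 x 44 x 6 mm centred under it. Origin: centre of plug's underside; slab spans z 6 to 22 mm. Grip it across the 56 mm; fingertips below the slab would land on the box's rim.
- box: Dusty-red open box, loose, 0.22 kg, 96 (x) x 60 (y) x 40 mm high, walls 6 mm, mouth 84 x 48 mm. Origin: centre of underside; z up. The lid's plug enters with 2 mm play, either way round; seated, the lid's origin is 34 mm above the box's and the whole is 56 mm high. Only its weight holds the lid: lift the closed box by the box's own 60 mm wide sides.
- column_low: Lower closed box of the column, standing on the worktop: dusty red with pale pink lid, loose, one rigid piece of about 0.42 kg, 96 x 60 mm, lid slab 92 x 56 mm, 56 mm high in all. Origin: centre of its underside; z up.
- column_top: Upper closed box of the column, the same kind, about 0.40 kg, resting squarely on the lower one; its flat lid top is 56 mm above its origin (112 mm above the worktop). Origin: centre of its underside; x along the 96 mm side, z up.
- lens_tray: Bystander: yellow lens tray, 100 x 150 x 22 mm. Origin: centre of its underside.
- vial: Bystander: amber glass vial with black screw top, 44 mm across, 85 mm high. Origin: centre of its underside.
- tweezer: Bystander: black plastic tweezer lying flat, 115 mm long (x), 8 mm high. Origin: underside, near the middle.
- wood_box: Bystander: small wooden box with sliding lid, 150 (x) x 85 (y) x 58 mm. Origin: centre of its underside.
Not all that is in view belongs to the job. What is shaped like the box but turquoise or yellow is not meant.

How it is judged:
By the outcome, as a careful person would: the job done as asked, in the order asked, and still so for the second after the job is handed in, with the robot touching nothing.
It also fails if it takes over 69 s, if anything falls off the work surface, if the arm or the gripper's body presses on something with over 40 N, if the wrist force passes 120 N, or if a joint passes its speed limit or range.

## Working session

There is one attempt and no reset: what is moved stays moved. The work goes in short steps, Python scripts to look and compute and a tool call to move; the robot and the scene stay as the last step left them, time stands still between calls to the robot, and variables do not carry over. Pictures are saved under pics/ and viewed, at most 10 in all, crops included, and the job is handed in when it is done.

Besides the shell and the picture viewer there is one more tool, called after "Emit:" as name(argument=value, ...) on one line, values as JSON. play_rows: Moves the arm, as the interface text tells. Its arguments: {"type":"object","properties":{"plan":{"type":"array","items":{"type":"array"}}},"required":["plan"]}

```bash
mkdir -p pics; ls; cat > h.py <<'E'
from bench import *
import numpy as np, cv2
from scipy.spatial.transform import Rotation as R
def cloud(c, T=None):
    """world points 400x640x3"""
    K=c["intrinsics"];K=np.array(K)
    v,u=np.mgrid[0:400,0:640].astype(float)
    xd=(u-K[0,2])/K[0,0]; yd=(v-K[1,2])/K[1,1]
    x,y=xd.copy(),yd.copy()
    for _ in range(8):
        f=1+c["k1"]*(x*x+y*y); x=xd/f;y=yd/f
    z=c["range_z"]; P=np.stack([x*z,y*z,z],-1)
    if T is None:
        Rm=R.from_rotvec(np.ravel(c["rvec"])).as_matrix(); P=(P-np.ravel(c["tvec"]))@Rm
    else: P=P@T[:3,:3].T+T[:3,3]
    P[z<=0]=np.nan
    return P
def wristT(o,c):
    T=np.eye(4);q=o["eef_rot"];T[:3,:3]=R.from_quat([q[1],q[2],q[3],q[0]]).as_matrix();T[:3,3]=o["eef_pos"]
    return T@np.array(c["T_tool_cam"])
def save(n,im): cv2.imwrite("pics/"+n,im[...,::-1])
E
python3 - <<'E'
from h import *
o=get_obs(); print({k:np.round(v,3) for k,v in o.items()})
for n in("top","scene"):
    c=camera(n); save(n+"0.png",c["image"]); P=cloud(c)
    for l in("mould","lid","box","column_low","column_top","lens_tray","vial","tweezer","wood_box"):
        for m in masks_of(c,l)[:4]:
            p=P[m["mask"]];p=p[~np.isnan(p[:,0])]
            print(n,l,round(m["conf"],2),np.round(m["rect"]),np.round(np.median(p,0),3) if len(p) else None, np.round(np.percentile(p[:,2],95),3) if len(p) else None)
E
```

```text
pics
{'time_s': np.float64(0.0), 'q': array([-1.53 ,  0.182,  1.608,  0.   ,  1.354, -0.206]), 'dq': array([-0.001, -0.001, -0.   , -0.   , -0.001, -0.   ]), 'joint_efforts': array([-1.0000e-03, -4.4488e+01, -3.5134e+01, -0.0000e+00,  9.0000e-03,
        0.0000e+00]), 'eef_pos': array([ 0.14 , -0.557,  0.23 ]), 'eef_rot': array([-0.001,  0.992,  0.123,  0.   ]), 'wrist_force': array([ 0.046, -0.446,  0.248]), 'torque': array([-0.015, -0.022,  0.015]), 'grasp_force': np.float64(0.0), 'opening': np.float64(1.0)}
top mould 0.61 [255. 238.  45.  60.] [0.501 0.241 0.033] 0.038
top lid 0.61 [254. 238.  22.  36.] [0.5   0.243 0.033] 0.036
top box 0.93 [387. 247.  39.  34.] [ 0.479 -0.126  0.008] 0.042
top box 0.67 [433. 243.  38.  42.] [ 0.486 -0.267  0.01 ] 0.041
top box 0.67 [476. 233.  39.  41.] [ 0.523 -0.402  0.015] 0.041
top column_top 0.63 [330. 241.  28.  36.] [0.492 0.035 0.112] 0.115
top column_top 0.4 [166. 212.  36.  55.] [0.567 0.5   0.056] 0.06
top lens_tray 0.83 [397. 153.  55.  38.] [ 0.752 -0.172  0.005] 0.022
top vial 0.51 [268. 150.  19.  18.] [0.746 0.206 0.084] 0.089
to
[... 363 characters left out ...]
494 -0.263  0.022] 0.039
scene box 0.76 [212. 162.  35.  23.] [ 0.528 -0.39   0.023] 0.039
scene box 0.6 [354. 266.  21.  38.] [0.769 0.214 0.058] 0.085
scene column_low 0.78 [332. 199.  33.  29.] [0.537 0.053 0.029] 0.052
scene column_low 0.32 [332. 177.  30.  32.] [0.523 0.042 0.1  ] 0.112
scene lens_tray 0.73 [282. 250.  46.  26.] [0.756 0.028 0.006] 0.009
scene lens_tray 0.69 [221. 227.  69.  48.] [ 0.749 -0.17   0.005] 0.021
scene vial 0.69 [353. 266.  19.  40.] [0.769 0.214 0.057] 0.085
scene tweezer 0.75 [283. 252.  41.  22.] [0.751 0.03  0.006] 0.009
scene wood_box 0.75 [399. 214.  24.  18.] [0.501 0.246 0.032] 0.034
scene wood_box 0.57 [492. 262.  48.  66.] [0.603 0.507 0.053] 0.057
```

```bash
python3 - <<'E'
import cv2
a=cv2.imread("pics/top0.png"); cv2.imwrite("pics/a.png",cv2.resize(a[120:300,140:520],None,fx=2.1,fy=2.1,interpolation=cv2.INTER_CUBIC))
E
```

```text
(no output)
```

View pics/a.png

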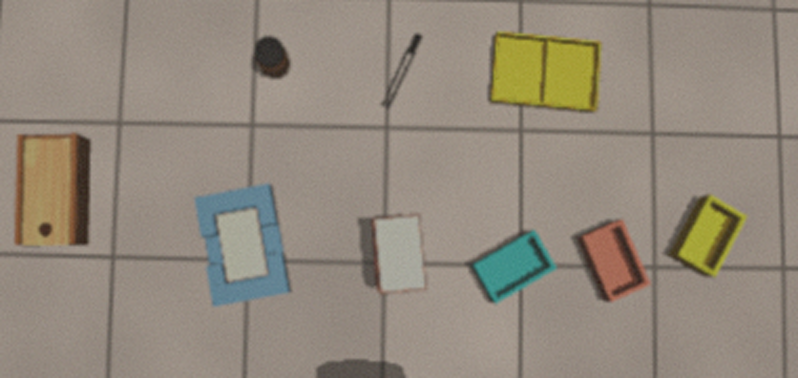

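The picture shows three box shapes: turquoise (image px 387,247), dusty red (433,243) and yellow (476,233). Only the red one matches the description. The column is at (330,241) and the mould with the lid at (255,238). Next I'll work out the poses and fly the wrist camera over the red box, where a close crop will confirm it.

```bash
cat >> h.py <<'E'
def rect(P,mask):
    """min-area rect in world xy of masked points: centre, sizes (long,short), yaw deg of the long side"""
    p=P[mask]; p=p[~np.isnan(p[:,0])]
    # trim stray points: keep largest blob
    (c,s,a)=cv2.minAreaRect((p[:,:2]*1000).astype(np.float32))
    b=cv2.boxPoints((c,s,a)); e=[b[1]-b[0],b[2]-b[1]]; e=max(e,key=np.linalg.norm)
    return np.round(c,1),np.round(sorted(s)[::-1],1),round(((np.degrees(np.arctan2(e[1],e[0]))+90)%180)-90,1),np.round(np.median(p[:,2])*1000,1)
def near(P,x,y,r,z0,z1):
    m=(np.hypot(P[...,0]-x,P[...,1]-y)<r)&(P[...,2]>z0)&(P[...,2]<z1)
    n,l,st,_=cv2.connectedComponentsWithStats(m.astype(np.uint8)); 
    return l==1+np.argmax(st[1:,4]) if n>1 else m
def yaw(o):
    q=o["eef_rot"];M=R.from_quat([q[1],q[2],q[3],q[0]]).as_matrix();return np.degrees(np.arctan2(M[1,0],M[0,0])),M
E
python3 - <<'E'
from h import *
c=camera("top");P=cloud(c)
for n,x,y,r,a,b in(("box",.486,-.267,.07,.03,.06),("col",.492,.035,.075,.1,.13),("mould",.5,.241,.1,.025,.05)):
    print(n,rect(P,near(P,x,y,r,a,b)))
o=get_obs();print(yaw(o)); cw=camera("wrist");print(cw["T_tool_cam"],cw["intrinsics"])
E
```

```text
box (array([ 486.8, -263. ]), array([99. , 62.8]), np.float32(25.4), np.float64(39.0))
col (array([491.2,  33.6]), array([90.4, 58.1]), np.float32(8.5), np.float64(111.9))
mould (array([500.3, 244.9]), array([150.8, 103.1]), np.float32(11.6), np.float64(33.6))
(np.float64(14.142655984689545), array([[ 9.69690378e-01,  2.44337002e-01, -3.53284176e-06],
       [ 2.44337002e-01, -9.69690378e-01,  2.19361181e-05],
       [ 1.93404266e-06, -2.21344466e-05, -1.00000000e+00]]))
[[ 2.29723454e-04 -9.50020322e-01 -3.12187979e-01  8.02048901e-02]
 [ 9.99999952e-01  1.53708823e-04  2.68097887e-04  1.18023970e-03]
 [-2.06712395e-04 -3.12188026e-01  9.50020312e-01 -1.41134197e-01]
 [ 0.00000000e+00  0.00000000e+00  0.00000000e+00  1.00000000e+00]] [[349.55076575   0.         319.74848543]
 [  0.         349.55076575 198.3396508 ]
 [  0.           0.           1.        ]]
```

```bash
cat >> h.py <<'E'
def go(x,y,z,yw):
    o=get_obs();y0,M=yaw(o);d=M.T@(np.array([x,y,z])-o["eef_pos"]);t=-((yw-y0+90)%180-90)
    print("shift",np.round(d/.4,4),"turn",round(t/180,4),"| t",o["time_s"],"pos",np.round(o["eef_pos"],4),"yaw",round(y0,2),"open",round(float(o["opening"]),3),"F",np.round(o["wrist_force"],1))
E
python3 -c "
from h import *
go(.487,-.263,.23,25.4)"
```

```text
shift [ 1.0199 -0.5025  0.0032] turn -0.0625 | t 1.1 pos [ 0.1405 -0.5576  0.2313] yaw 14.14 open 1.002 F [-0.5  0.3  0.3]
```

Emit:
play_rows(plan=[[85,[0.98,-0.5,0],-0.0625],[85,[0.98,-0.5,0],-0.0625],[85,[0.98,-0.5,0],-0.0625],[85,[0.98,-0.5,0],-0.0625],[85,[0.98,-0.5,0],-0.0625],[85,[0.98,-0.5,0],-0.0625],[85,[0.98,-0.5,0],-0.0625],[85,[0.98,-0.5,0],-0.0625],[85,[0.98,-0.5,0],-0.0625],[85,[0.98,-0.5,0],-0.0625]])

```text
time_s: 2.1
eef_pos: [0.4747, -0.2643, 0.2314]
eef_rot: [-0.0, 0.975, 0.222, 0.001]
wrist_force: [0.0, -0.4, 0.9]
opening: 0.995
grasp_force: 0.0
```

```bash
python3 - <<'E'
from h import *
go(.491,.034,.28,8.5)
o=get_obs();c=camera("wrist");P=cloud(c,wristT(o,c));save("w1.png",c["image"])
print(rect(P,near(P,.487,-.263,.08,.03,.06)))
for m in masks_of(c,"box")[:3]: print(m["conf"],m["rect"],rect(P,m["mask"]&(P[...,2]>.03)))
E
```

```text
shift [ 0.3603 -0.6543 -0.1207] turn 0.0956 | t 2.1 pos [ 0.4747 -0.2643  0.2314] yaw 25.7 open 0.995 F [ 0.  -0.4  0.9]
(array([ 486.1, -264.9]), array([96.3, 60.1]), np.float32(23.7), np.float64(38.4))
0.96 [327.2, 159.3, 65.6, 104.6] (array([ 486.1, -264.9]), array([96.3, 60.1]), np.float32(23.7), np.float64(38.4))
0.77 [187.4, 104.0, 124.3, 74.3] (array([ 475.9, -126.4]), array([97.2, 59.8]), np.float32(-59.7), np.float64(38.3))
```

View pics/w1.png

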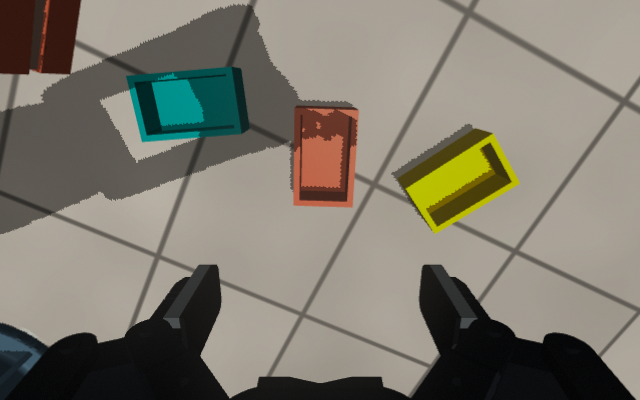

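The crop confirms it: the red box at px (327,159) lies between the turquoise one at (187,104) and the yellow one at (455,180). Column next.

Emit:
play_rows(plan=[[85,[0.36,-0.654,-0.15],0.096],[85,[0.36,-0.654,-0.15],0.096],[85,[0.36,-0.654,-0.15],0.096],[85,[0.36,-0.654,-0.15],0.096],[85,[0.36,-0.654,-0.15],0.096],[85,[0.36,-0.654,-0.15],0.096],[85,[0.36,-0.654,-0.15],0.096],[85,[0.36,-0.654,-0.15],0.096],[85,[0.36,-0.654,-0.15],0.096]])

```text
time_s: 3.1
eef_pos: [0.4895, 0.0285, 0.2909]
eef_rot: [0.0, 0.998, 0.07, -0.0]
wrist_force: [0.0, -0.3, 0.5]
opening: 0.994
grasp_force: 0.0
```

```bash
python3 - <<'E'
from h import *
go(.500,.245,.23,11.6)
o=get_obs();c=camera("wrist");P=cloud(c,wristT(o,c));save("w2.png",c["image"])
print(rect(P,near(P,.491,.034,.085,.1,.13)))
print(rect(P,near(P,.491,.034,.085,.085,.13)))
E
```

```text
shift [ 0.1017 -0.5323  0.1518] turn -0.0198 | t 3.1 pos [0.4895 0.0285 0.2909] yaw 8.03 open 0.994 F [ 0.  -0.3  0.5]
(array([490.4,  31.7]), array([91.9, 55.5]), np.float32(6.4), np.float64(110.4))
(array([490.7,  32. ]), array([95.2, 60. ]), np.float32(6.4), np.float64(110.3))
```

Emit:
play_rows(plan=[[85,[0.1,-0.532,0.15],-0.02],[85,[0.1,-0.532,0.15],-0.02],[85,[0.1,-0.532,0.15],-0.02],[85,[0.1,-0.532,0.15],-0.02],[85,[0.1,-0.532,0.15],-0.02],[85,[0.1,-0.532,0.15],-0.02],[85,[0.1,-0.532,0.15],-0.02],[85,[0.1,-0.532,0.15],-0.02]])

```text
time_s: 3.95
eef_pos: [0.5, 0.2445, 0.2314]
eef_rot: [0.0, 0.995, 0.101, 0.0]
wrist_force: [-0.3, 1.1, 0.0]
opening: 0.996
grasp_force: 0.0
```

```bash
python3 - <<'E'
from h import *
o=get_obs();c=camera("wrist");P=cloud(c,wristT(o,c));save("w3.png",c["image"])
print(rect(P,near(P,.5,.245,.1,.02,.05)))
for m in masks_of(c,"lid")[:3]: print(m["conf"],m["rect"],rect(P,m["mask"]&(P[...,2]>.022)))
# pale pixels
im=c["image"].astype(int);mm=near(P,.5,.245,.1,.02,.05)&(im[...,0]>im[...,2]+5)
n,l,st,_=cv2.connectedComponentsWithStats(mm.astype(np.uint8));print(rect(P,l==1+np.argmax(st[1:,4])))
go(.500,.243,.12,10)
E
```

```text
(array([498.4, 243.5]), array([150.2, 104.2]), np.float32(12.0), np.float64(31.8))
0.89 [319.8, 168.3, 57.8, 92.0] (array([497.4, 243. ]), array([94.4, 56. ]), np.float32(11.8), np.float64(30.4))
0.73 [551.6, 237.1, 133.3, 121.5] (array([496.,  -6.]), array([141.3,  96.1]), np.float32(-82.3), np.float64(109.5))
(array([497.6, 242.8]), array([94., 56.]), np.float32(11.9), np.float64(30.4))
shift [-0.001   0.0044  0.2794] turn 0.0087 | t 4.05 pos [0.5    0.2448 0.2317] yaw 11.56 open 0.993 F [ 0.8  0.5 -0.5]
```

View pics/w3.png

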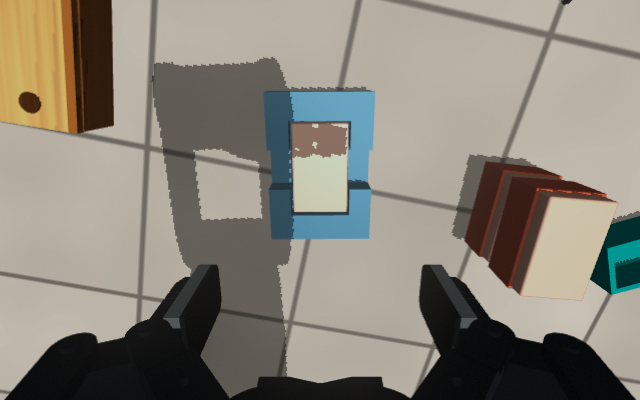

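The lid sits in the mould at px (320,168), with clear notches on both sides. I'll come down part-way with the fingers about 58 mm open to measure where the tips really are.

Emit:
play_rows(plan=[[57,[-0.005,0.003,0.2],-0.002],[57,[-0.005,0.003,0.2],-0.002],[57,[-0.005,0.003,0.2],-0.002],[57,[-0.005,0.003,0.2],-0.002],[57,[-0.005,0.003,0.2],-0.002],[57,[-0.005,0.003,0.2],-0.002],[57,[-0.005,0.003,0.2],-0.002]])

```text
time_s: 4.75
eef_pos: [0.4986, 0.2451, 0.153]
eef_rot: [-0.0, 0.994, 0.105, 0.001]
wrist_force: [-0.4, 0.3, -1.3]
opening: 0.666
grasp_force: 0.0
```

```bash
cat >> h.py <<'E'
def tips(c):
    P=cloud(c,np.array(c["T_tool_cam"]))
    for sgn in(-1,1):
        m=(np.abs(P[...,0])<.03)&(sgn*P[...,1]>.008)&(sgn*P[...,1]<.062)&(P[...,2]>-.06)&(P[...,2]<.012)
        p=P[m]*1000
        if len(p)>20:
            s=p[:,2]>np.percentile(p[:,2],98)-4
            print("tip side",sgn,len(p),"zmax",np.round(np.percentile(p[:,2],[95,98,99.5]),1),"y",np.round(np.percentile(p[s][:,1],[2,50,98]),1),"x",np.round(np.percentile(p[s][:,0],[2,98]),1))
E
python3 - <<'E'
from h import *
o=get_obs();print(o["opening"]);c=camera("wrist");tips(c);P=cloud(c,wristT(o,c))
im=c["image"].astype(int);mm=near(P,.498,.243,.1,.02,.05)&(im[...,0]>im[...,2]+5)
n,l,st,_=cv2.connectedComponentsWithStats(mm.astype(np.uint8));print(rect(P,l==1+np.argmax(st[1:,4])),rect(P,near(P,.5,.245,.1,.02,.05)))
go(.4982,.2437,.012,11.9)
E
```

```text
0.6660729194352496
tip side -1 8392 zmax [-14.   -9.1  -5.3] y [-39.1 -27.5 -27.2] x [-10.1  11.2]
tip side 1 8421 zmax [-14.1  -9.2  -5.3] y [29.4 29.7 41.3] x [-10.2  11.2]
(array([497.5, 242.3]), array([94.6, 56.6]), np.float32(11.8), np.float64(30.4)) (array([498.3, 243.3]), array([150.2, 104.4]), np.float32(11.8), np.float64(31.8))
shift [-0.0016  0.0035  0.3514] turn 0.001 | t 4.8 pos [0.4982 0.2451 0.1526] yaw 12.08 open 0.671 F [ 0.5  0.6 -0.6]
```

```bash
python3 -c "
from h import *
go(.4975,.2436,.013,11.9)"
```

```text
shift [-0.0034  0.0034  0.3489] turn 0.001 | t 4.8 pos [0.4982 0.2451 0.1526] yaw 12.08 open 0.671 F [ 0.5  0.6 -0.6]
```

Emit:
play_rows(plan=[[78,[-0.0034,0.0034,0.0],0.001],[78,[-0.0034,0.0034,0.1],0.001],[78,[-0.0034,0.0034,0.2],0.001],[78,[-0.0034,0.0034,0.27],0.001],[78,[-0.0034,0.0034,0.31],0.001],[78,[-0.0034,0.0034,0.335],0.001],[78,[-0.0034,0.0034,0.349],0.001],[78,[-0.0034,0.0034,0.349],0.001],[78,[-0.0034,0.0034,0.349],0.001]])

```text
time_s: 5.7
eef_pos: [0.4973, 0.2435, 0.0127]
eef_rot: [-0.0, 0.995, 0.104, 0.001]
wrist_force: [0.0, 0.6, -0.3]
opening: 0.917
grasp_force: 0.0
```

```bash
python3 -c "
from h import *
go(.4975,.2436,.013,11.9)"
```

```text
shift [ 0.0005 -0.0001 -0.0008] turn -0.0 | t 5.7 pos [0.4973 0.2435 0.0127] yaw 11.89 open 0.917 F [ 0.   0.6 -0.3]
```

Emit:
play_rows(plan=[[62,[0,0,0],0],[60,[0,0,0],0],[58,[0,0,0],0],[50,[0,0,0],0],[40,[0,0,0],0],[40,[0,0,0],0],[40,[0,0,0],0],[40,[0,0,0],0]])

```text
time_s: 6.5
eef_pos: [0.497, 0.2435, 0.0126]
eef_rot: [-0.0, 0.995, 0.104, 0.001]
wrist_force: [-1.1, -0.7, 5.9]
opening: 0.642
grasp_force: 64.3
```

```bash
python3 -c "
from h import *
go(.4975,.2436,.013,11.9);print(get_obs()['grasp_force'],get_obs()['torque'])"
```

```text
shift [ 0.0012 -0.     -0.0011] turn -0.0001 | t 6.5 pos [0.497  0.2435 0.0126] yaw 11.89 open 0.642 F [-1.1 -0.7  5.9]
64.27244067192078 [0.09959822 0.27028583 0.01922656]
```

Gripped with no side load, so I'll lift straight up.

Emit:
play_rows(plan=[[40,[0,0,-0.01],0],[40,[0,0,-0.03],0],[40,[0,0,-0.07],0],[40,[0,0,-0.15],0],[40,[0,0,-0.27],0],[40,[0,0,-0.4],0],[40,[0,0,-0.48],0],[40,[0,0,-0.5],0],[40,[0,0,-0.5],0]])

```text
time_s: 7.4
eef_pos: [0.4971, 0.2435, 0.213]
eef_rot: [-0.0, 0.995, 0.104, 0.001]
wrist_force: [-0.0, 0.3, -1.9]
opening: 0.64
grasp_force: 64.1
```

```bash
python3 - <<'E'
from h import *
o=get_obs();c=camera("wrist");save("w4.png",c["image"]);tips(c)
P=cloud(c,np.array(c["T_tool_cam"]))  # tool frame
for m in masks_of(c,"lid")[:2]:
    p=P[m["mask"]];z=np.nanmedian(p[:,2]);print(m["conf"],np.round(m["rect"]),z,rect(P,m["mask"]&(np.abs(P[...,2]-z)<.006)))
go(.486,-.264,.2,23.7)
E
```

```text
tip side -1 13889 zmax [-16.9 -16.3 -10.8] y [-35.6 -17.8  -8.4] x [-28.4  28.9]
tip side 1 14667 zmax [-17.  -16.4 -10.7] y [ 8.5 19.  37.6] x [-28.4  28.9]
0.59 [323. 274. 148. 205.] -0.017750209473561457 (array([1.7, 1.1]), array([92.6, 56.1]), np.float32(-0.2), np.float64(-17.8))
shift [-0.2834  1.2355  0.025 ] turn -0.0656 | t 7.5 pos [0.4952 0.243  0.2096] yaw 11.89 open 0.636 F [ 0.   0.5 -3.1]
```

View pics/w4.png

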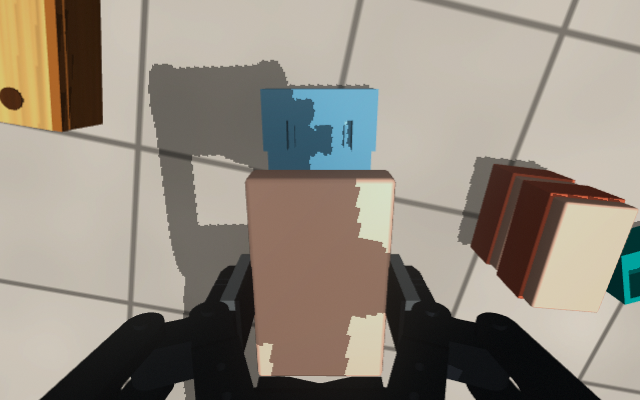

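The lid is square in the grip, filling px (250–392, 172–376), and the mould is left empty. Next I'll move behind the red box for a close look while still holding the lid.

```bash
python3 -c "
from h import *
go(.404,-.301,.21,23.7)"
```

```text
shift [-5.0320e-01  1.2838e+00  8.0000e-04] turn -0.0656 | t 7.5 pos [0.4952 0.243  0.2096] yaw 11.89 open 0.636 F [ 0.   0.5 -3.1]
```

Emit:
play_rows(plan=[[40,[-0.2,0.5,0],0],[40,[-0.2,0.5,0],0],[40,[-0.3,0.7,0],0],[40,[-0.39,1.0,0],0],[40,[-0.39,1.0,0],0],[40,[-0.39,1.0,0],0],[40,[-0.39,1.0,0],0],[40,[-0.39,1.0,0],-0.06],[40,[-0.39,1.0,0],-0.06],[40,[-0.39,1.0,0],-0.06]])

```text
time_s: 8.5
eef_pos: [0.4243, -0.1835, 0.2092]
eef_rot: [-0.001, 0.981, 0.195, -0.002]
wrist_force: [-0.1, 0.1, -2.2]
opening: 0.637
grasp_force: 64.4
```

```bash
python3 -c "
from h import *
go(.404,-.301,.13,23.7)"
```

```text
shift [-0.1587  0.2526  0.1979] turn -0.0069 | t 8.5 pos [ 0.4243 -0.1835  0.2092] yaw 22.47 open 0.637 F [-0.1  0.1 -2.2]
```

Emit:
play_rows(plan=[[40,[-0.159,0.253,0.05],-0.007],[40,[-0.159,0.253,0.1],-0.007],[40,[-0.159,0.253,0.15],-0.007],[40,[-0.159,0.253,0.18],-0.007],[40,[-0.159,0.253,0.18],-0.007],[40,[-0.159,0.253,0.18],-0.007],[40,[-0.159,0.253,0.18],-0.007],[40,[-0.159,0.253,0.18],-0.007]])

```text
time_s: 9.3
eef_pos: [0.4075, -0.2978, 0.1409]
eef_rot: [0.001, 0.978, 0.208, 0.001]
wrist_force: [-1.1, -1.5, -2.5]
opening: 0.636
grasp_force: 64.5
```

```bash
python3 - <<'E'
from h import *
o=get_obs();c=camera("wrist");save("w5.png",c["image"])
P=cloud(c,wristT(o,c))
for m in masks_of(c,"box")[:3]: print(m["conf"],np.round(m["rect"]),rect(P,m["mask"]&(P[...,2]>.03)))
print(rect(P,near(P,.486,-.264,.065,.03,.05)))
Q=cloud(c,np.array(c["T_tool_cam"]));im=c["image"].astype(int)
z=Q[...,2]; print("lid",rect(Q,near(Q,0,0,.06,-.022,-.0145)))
go(.4845,-.2645,.13,23.7)
E
```

```text
0.88 [123.  28. 183.  56.] (array([ 463.5, -133.8]), array([97.4, 33.1]), np.float32(-60.3), np.float64(38.2))
0.85 [517. 104. 188. 161.] (array([ 521.9, -400.1]), array([97.6, 61.6]), np.float32(-29.4), np.float64(38.2))
0.76 [323.  78.  96. 152.] (array([ 484.2, -265.7]), array([92.4, 60.1]), np.float32(23.8), np.float64(38.4))
(array([ 484.2, -265.7]), array([92.4, 60.2]), np.float32(23.9), np.float64(38.4))
lid (array([1.4, 1. ]), array([92.3, 67.7]), np.float32(0.2), np.float64(-17.8))
shift [0.2104 0.002  0.0268] turn 0.0017 | t 9.4 pos [ 0.4073 -0.298   0.1407] yaw 24.01 open 0.64 F [ 0.5 -1.6 -1.1]
```

View pics/w5.png

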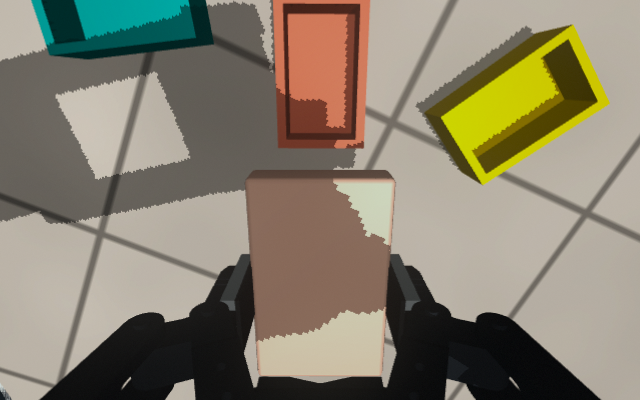

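```bash
python3 -c "
from h import *
go(.4841,-.2646,.055,23.8)"
```

```text
shift [0.2092 0.0015 0.2143] turn 0.0012 | t 9.4 pos [ 0.4073 -0.298   0.1407] yaw 24.01 open 0.64 F [ 0.5 -1.6 -1.1]
```

Emit:
play_rows(plan=[[40,[0.1,0.0015,0.0],0.0012],[40,[0.2,0.0015,0.0],0.0012],[40,[0.2092,0.0015,0.06],0.0012],[40,[0.2092,0.0015,0.13],0.0012],[40,[0.2092,0.0015,0.18],0.0012],[40,[0.2092,0.0015,0.2],0.0012],[40,[0.2092,0.0015,0.214],0.0012],[40,[0.2092,0.0015,0.214],0.0012],[40,[0.2092,0.0015,0.214],0.0012]])

```text
time_s: 10.3
eef_pos: [0.484, -0.2654, 0.0552]
eef_rot: [0.001, 0.979, 0.206, 0.001]
wrist_force: [0.2, -0.4, -2.3]
opening: 0.642
grasp_force: 64.5
```

```bash
python3 - <<'E'
from h import *
go(.4841,-.2646,.0415,23.8);go(.4841,-.2646,.037,23.8)
o=get_obs();c=camera("wrist")
Q=cloud(c,np.array(c["T_tool_cam"]));print("lid",rect(Q,near(Q,0,0,.06,-.022,-.0145)))
# box rim visible below/around the lid
im=c["image"].astype(int);red=(im[...,0]>im[...,1]*1.45)&(im[...,0]>60)&(Q[...,2]>0)&(Q[...,2]<.035)&(np.hypot(Q[...,0],Q[...,1])<.075)
if red.sum()>30: print("box",red.sum(),rect(Q,red))
E
```

```text
shift [ 0.001  -0.0018  0.0344] turn -0.0004 | t 10.3 pos [ 0.484  -0.2654  0.0552] yaw 23.72 open 0.642 F [ 0.2 -0.4 -2.3]
shift [ 0.001  -0.0018  0.0456] turn -0.0004 | t 10.3 pos [ 0.484  -0.2654  0.0552] yaw 23.72 open 0.642 F [ 0.2 -0.4 -2.3]
lid (array([ 1.4, -2.7]), array([92.4, 75.3]), np.float32(0.3), np.float64(-17.8))
box 2630 (array([44.3,  0.3]), array([59.9, 11.9]), np.float32(89.8), np.float64(17.1))
```

Emit:
play_rows(plan=[[40,[0.0015,-0.0018,0.01],0],[40,[0.0015,-0.0018,0.02],0],[40,[0.0015,-0.0018,0.026],0],[40,[0.0015,-0.0018,0.031],0],[40,[0.0015,-0.0018,0.035],0],[40,[0.0015,-0.0018,0.038],0],[40,[0.0015,-0.0018,0.04],0],[40,[0.0015,-0.0018,0.042],0]])

```text
time_s: 11.15
eef_pos: [0.4836, -0.2638, 0.0373]
eef_rot: [0.0, 0.979, 0.206, 0.0]
wrist_force: [-0.3, 0.2, -2.0]
opening: 0.64
grasp_force: 64.5
```

```bash
python3 - <<'E'
from h import *
go(.4841,-.2646,.037,23.8)
print(get_obs()["torque"])
E
```

```text
shift [0.0003 0.0022 0.0007] turn -0.0004 | t 11.15 pos [ 0.4836 -0.2638  0.0373] yaw 23.73 open 0.64 F [-0.3  0.2 -2. ]
[0.0135943  0.01606597 0.00402186]
```

The plug is inside the mouth without contact. The last bit goes slowly.

Emit:
play_rows(plan=[[40,[0,0,0.001],0],[40,[0,0,0.002],0],[40,[0,0,0.003],0],[40,[0,0,0.003],0]])

```text
time_s: 11.55
eef_pos: [0.4836, -0.2639, 0.0366]
eef_rot: [0.0, 0.979, 0.206, -0.0]
wrist_force: [-1.9, 1.5, 5.3]
opening: 0.638
grasp_force: 65.3
```

Emit:
play_rows(plan=[[58,[0,0,0],0],[60,[0,0,0],0],[64,[0,0,0],0],[72,[0,0,0],0],[80,[0,0,0],0],[80,[0,0,-0.02],0],[80,[-0.05,0,-0.1],0],[80,[-0.1,0,-0.2],0],[80,[-0.1,0,-0.27],0],[80,[-0.1,0,-0.27],0]])

```text
time_s: 12.55
eef_pos: [0.4491, -0.2826, 0.1495]
eef_rot: [0.004, 0.979, 0.205, 0.003]
wrist_force: [0.3, -0.6, 0.9]
opening: 0.934
grasp_force: 0.0
```

```bash
python3 - <<'E'
from h import *
o=get_obs();c=camera("wrist");save("w6.png",c["image"]);P=cloud(c,wristT(o,c))
print("lid",rect(P,near(P,.485,-.265,.08,.048,.07)))
p=P[near(P,.485,-.265,.08,.048,.07)];p=p[~np.isnan(p[:,0])]
A=np.c_[p[:,:2]-p[:,:2].mean(0),np.ones(len(p))];print("plane",np.linalg.lstsq(A,p[:,2],rcond=None)[0])
print("all",rect(P,near(P,.485,-.265,.08,.033,.07)))
go(.484,-.2643,.013,23.8)
E
```

```text
lid (array([ 485.2, -264.4]), array([91.5, 56.2]), np.float32(23.7), np.float64(54.5))
plane [ 0.00176218 -0.0001036   0.05447829]
all (array([ 486.2, -265.2]), array([94.9, 59.5]), np.float32(23.8), np.float64(54.5))
shift [ 0.0984 -0.0051  0.3355] turn -0.0005 | t 12.6 pos [ 0.4482 -0.2814  0.1471] yaw 23.71 open 0.938 F [-0.1 -1.   0.5]
```

View pics/w6.png

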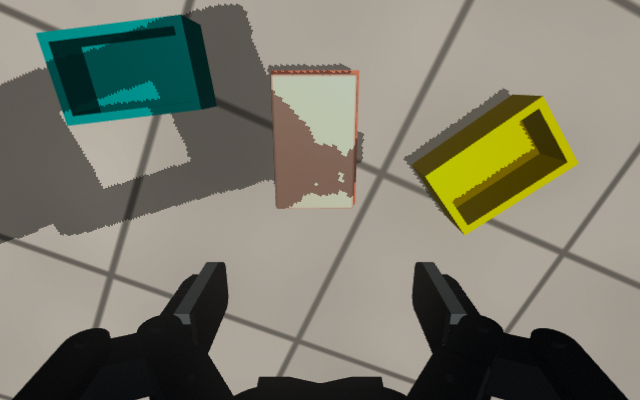

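The lid sits flat with its top at about 56 mm, at px (272–357, 72–208), and closed. Now I'll grip the box by its own walls.

```bash
python3 -c "
from h import *
go(.4852,-.2642,.003,23.8)"
```

```text
shift [ 0.1012 -0.0043  0.3605] turn -0.0005 | t 12.6 pos [ 0.4482 -0.2814  0.1471] yaw 23.71 open 0.938 F [-0.1 -1.   0.5]
```

Emit:
play_rows(plan=[[80,[0.05,-0.004,0.0],0],[80,[0.1,-0.004,0.02],0],[80,[0.1,-0.004,0.1],0],[80,[0.1,-0.004,0.18],0],[80,[0.1,-0.004,0.2],0],[80,[0.1,-0.004,0.2],0],[80,[0.1,-0.004,0.2],0]])

```text
time_s: 13.3
eef_pos: [0.4834, -0.2627, 0.0648]
eef_rot: [0.0, 0.979, 0.206, 0.0]
wrist_force: [0.4, -0.1, -0.1]
opening: 0.933
grasp_force: 0.0
```

```bash
python3 -c "
from h import *
go(.4852,-.2642,.003,23.8)"
```

```text
shift [0.0027 0.0051 0.1546] turn -0.0004 | t 13.3 pos [ 0.4834 -0.2627  0.0648] yaw 23.73 open 0.933 F [ 0.4 -0.1 -0.1]
```

Emit:
play_rows(plan=[[80,[0.0027,0.005,0.03],0],[80,[0.0027,0.005,0.07],0],[80,[0.0027,0.005,0.11],0],[80,[0.0027,0.005,0.135],0],[80,[0.0027,0.005,0.15],0],[80,[0.0027,0.005,0.154],0],[72,[0.0027,0.005,0.154],0],[68,[0.0027,0.005,0.154],0],[66,[0.0027,0.005,0.154],0],[64,[0.0027,0.005,0.154],0]])

```text
time_s: 14.3
eef_pos: [0.485, -0.264, 0.003]
eef_rot: [0.0, 0.979, 0.206, 0.0]
wrist_force: [-0.4, -0.3, 0.0]
opening: 0.748
grasp_force: 0.0
```

```bash
python3 -c "
from h import *
go(.4852,-.2642,.003,23.8)
o=get_obs();c=camera('wrist');tips(c)
P=cloud(c,c['T_tool_cam']);print('lid',rect(P,near(P,0,0,.06,-.06,-.045)))"
```

```text
shift [0.0002 0.0006 0.    ] turn -0.0004 | t 14.3 pos [ 0.485 -0.264  0.003] yaw 23.74 open 0.748 F [-0.4 -0.3  0. ]
tip side -1 15996 zmax [4.9 5.2 5.6] y [-61.7 -54.  -43.7] x [-14.2  29.5]
tip side 1 16367 zmax [4.9 5.2 5.7] y [44.7 54.2 61.7] x [-11.   29.5]
lid (array([15.2,  0.5]), array([62.6, 56.3]), np.float32(0.1), np.float64(-51.4))
```

Well aligned. Closing gently.

Emit:
play_rows(plan=[[63,[0,0,0],0],[62,[0,0,0],0],[61,[0,0,0],0],[60,[0,0,0],0],[59,[0,0,0],0],[56,[0,0,0],0],[50,[0,0,0],0],[45,[0,0,0],0],[45,[0,0,0],0]])

```text
time_s: 15.25
eef_pos: [0.4851, -0.2642, 0.0029]
eef_rot: [0.0, 0.979, 0.206, 0.0]
wrist_force: [0.2, -1.4, 4.8]
opening: 0.696
grasp_force: 65.6
```

```bash
python3 -c "
from h import *
go(.4852,-.2642,.003,23.8)
o=get_obs();print(o['grasp_force'],o['torque']);c=camera('wrist')
P=cloud(c,c['T_tool_cam']);print('lid',rect(P,near(P,0,0,.06,-.06,-.045)))"
```

```text
shift [ 0.0002  0.0002 -0.0002] turn -0.0004 | t 15.25 pos [ 0.4851 -0.2642  0.0029] yaw 23.73 open 0.696 F [ 0.2 -1.4  4.8]
65.58024644851685 [-0.04407056  0.08267326  0.07021936]
lid (array([ 15.7, -15.1]), array([87.5, 61.9]), np.float32(-89.9), np.float64(-51.5))
```

Emit:
play_rows(plan=[[45,[0,0,-0.005],0],[45,[0,0,-0.015],0],[45,[0,0,-0.035],0],[45,[0,0,-0.08],0],[45,[0,0,-0.15],0],[45,[0,0,-0.25],0],[45,[0,0,-0.37],0],[45,[0,0,-0.46],0],[45,[0,0,-0.5],0],[45,[0,0,-0.5],0]])

```text
time_s: 16.3
eef_pos: [0.4861, -0.2647, 0.206]
eef_rot: [0.002, 0.979, 0.206, 0.002]
wrist_force: [0.1, 0.1, -3.9]
opening: 0.694
grasp_force: 66.0
```

```bash
python3 - <<'E'
from h import *
o=get_obs();print(o["grasp_force"],o["wrist_force"])
c=camera("wrist");save("w7.png",c["image"]);P=cloud(c,np.array(c["T_tool_cam"]))
im=c["image"].astype(int);red=(im[...,0]>im[...,1]*1.45)&(im[...,0]>60)&(np.hypot(P[...,0],P[...,1])<.075)&(P[...,2]<-.02)&(P[...,2]>-.06)
print("red",red.sum(),rect(P,red))
p=P[red]*1000;print(np.nanpercentile(p[:,0],[50,95,99]))
l=near(P,0,0,.065,-.056,-.045);print("lid",rect(P,l))
# target: behind the column for a look: column cam pose 490.5,31.9 yaw 6.4
d=.10;a=np.radians(6.4);go(.4905-d*np.cos(a),.0319-d*np.sin(a),.25,6.4)
E
```

```text
66.00610613822937 [ 0.14116703  0.09430613 -3.91632183]
red 4388 (array([46.5,  1.2]), array([60.2,  8.4]), np.float32(-86.5), np.float64(-34.6))
[48.34820838 48.81918003 48.93994781]
lid (array([ 15.3, -16.1]), array([88.9, 61.9]), np.float32(89.9), np.float64(-51.4))
shift [ 0.0717 -0.7456 -0.1176] turn 0.0964 | t 16.35 pos [ 0.485  -0.2639  0.2035] yaw 23.74 open 0.693 F [-0.  -0.7 -4.6]
```

View pics/w7.png

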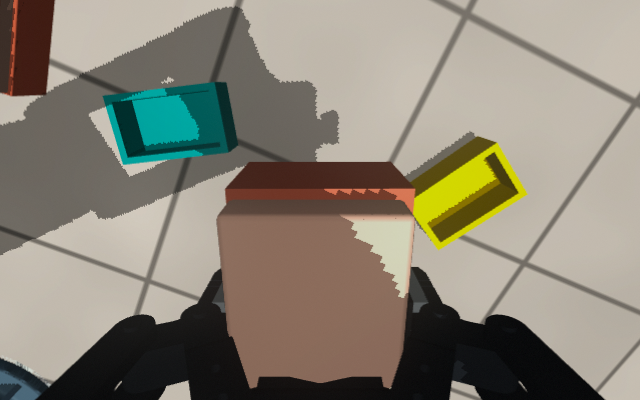

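Held level with the lid closed, the front wall at px (228–412, 163–200). I'll go behind the column for a close look.

```bash
python3 -c "
from h import *
d=.085;a=np.radians(6.4);go(.4905-d*np.cos(a),.0319-d*np.sin(a),.25,6.4)"
```

```text
shift [ 0.1075 -0.7344 -0.1175] turn 0.0964 | t 16.35 pos [ 0.485  -0.2639  0.2035] yaw 23.74 open 0.693 F [-0.  -0.7 -4.6]
```

Emit:
play_rows(plan=[[45,[0.09,-0.1,-0.11],0.02],[45,[0.09,-0.2,-0.11],0.04],[45,[0.09,-0.3,-0.11],0.06],[45,[0.09,-0.4,-0.11],0.08],[45,[0.09,-0.5,-0.11],0.096],[45,[0.09,-0.6,-0.11],0.096],[45,[0.09,-0.7,-0.11],0.096],[45,[0.1,-0.74,-0.11],0.096],[45,[0.1,-0.74,-0.11],0.096],[45,[0.1,-0.74,-0.11],0.096]])

```text
time_s: 17.35
eef_pos: [0.4015, 0.0234, 0.2452]
eef_rot: [-0.0, 0.998, 0.057, -0.001]
wrist_force: [0.9, -0.1, -3.6]
opening: 0.695
grasp_force: 67.2
```

```bash
python3 - <<'E'
from h import *
o=get_obs();c=camera("wrist");save("w8.png",c["image"]);P=cloud(c,np.array(c["T_tool_cam"]));W=cloud(c,wristT(o,c))
im=c["image"].astype(int)
p=near(W,.4905,.0319,.08,.1,.125);print("col lid world",rect(W,p),"tool",rect(P,p))
q=near(W,.4905,.0319,.08,.085,.125);print("col all world",rect(W,q),"tool",rect(P,q))
red=(im[...,0]>im[...,1]*1.45)&(im[...,0]>60)&(np.hypot(P[...,0],P[...,1])<.06)&(P[...,2]<0)&(P[...,2]>-.06)
print("held",red.sum(),rect(P,red))
go(.4905,.0319,.25,6.4)
E
```

```text
col lid world (array([489.8,  31.8]), array([91.7, 56.1]), np.float32(6.5), np.float64(110.5)) tool (array([89. ,  1.8]), array([91.7, 56.1]), np.float32(0.0), np.float64(134.4))
col all world (array([489.6,  31.8]), array([95.3, 60.1]), np.float32(6.5), np.float64(110.5)) tool (array([88.8,  1.7]), array([95.3, 60.1]), np.float32(0.0), np.float64(134.4))
held 6307 (array([46.7,  1.3]), array([60.3,  8.5]), np.float32(-86.8), np.float64(-29.6))
shift [ 0.2227  0.0025 -0.0118] turn 0.0003 | t 17.4 pos [0.4019 0.0229 0.2454] yaw 6.45 open 0.697 F [ 0.5  0.1 -4.9]
```

View pics/w8.png

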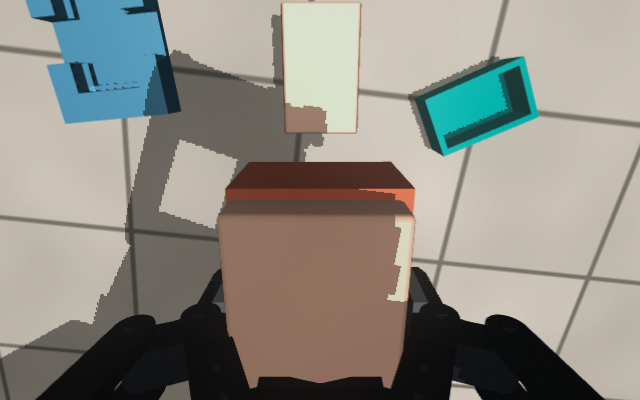

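Emit:
play_rows(plan=[[45,[0.08,0.0014,0],0],[45,[0.16,0.0014,0],0],[45,[0.2,0.0014,0.0],0],[45,[0.22,0.0014,0.05],0],[45,[0.22,0.0014,0.15],0],[45,[0.22,0.0014,0.22],0],[45,[0.22,0.0014,0.26],0],[45,[0.22,0.0014,0.28],0],[45,[0.22,0.0014,0.28],0],[45,[0.22,0.0014,0.28],0]])

```text
time_s: 18.4
eef_pos: [0.4905, 0.032, 0.1351]
eef_rot: [0.0, 0.998, 0.056, 0.0]
wrist_force: [0.4, 0.1, -3.4]
opening: 0.692
grasp_force: 67.4
```

```bash
cat > cmp.py <<'E'
from h import *
o=get_obs();c=camera("wrist");P=cloud(c,np.array(c["T_tool_cam"]))*1000
im=c["image"].astype(int);save("w9.png",c["image"])
red=(im[...,0]>im[...,1]*1.45)&(im[...,0]>25)&(np.abs(P[...,1])<36)&(P[...,0]>20)&(P[...,0]<60)
z=P[...,2]; H=-o["eef_pos"][2]*-1000
off=o["eef_pos"][2]*1000
for n,lo,hi in(("held",-44,-1),("top",off-96+2,off-56-3),("low",off-40+2,off-2)):
    m=red&(z-2>lo)&(z-2<hi)
    p=P[m]
    if len(p)<20: print(n,"few");continue
    f=p[p[:,0]>np.percentile(p[:,0],50)-3]
    # face line x = a + b*y
    b,a=np.polyfit(f[:,1],f[:,0],1); y=np.percentile(f[:,1],[.5,99.5])
    print(n,len(p),"front x",round(np.median(f[:,0]),2),"slope deg",round(np.degrees(np.arctan(b)),2),"y",np.round(y,1),"mid",round(y.mean(),2),"z",np.round(np.percentile(p[:,2],[1,99]),1))
l=near(P/1000,.0,.0,.06,-.056,-.045)
go(*o["eef_pos"][:2],.1155,6.45)
E
python3 cmp.py
```

```text
held 6162 front x 48.87 slope deg 0.04 y [-28.4  30.7] mid 1.15 z [-36.8  -0. ]
top 1009 front x 47.43 slope deg 0.1 y [-28.7  29. ] mid 0.11 z [43.3 77.9]
low 486 front x 48.82 slope deg -1.4 y [-29.3  28.2] mid -0.54 z [ 99.4 134.1]
shift [-0.0008  0.0002  0.0501] turn -0.0002 | t 18.45 pos [0.4907 0.0321 0.1356] yaw 6.42 open 0.695 F [ 1.  -0.1 -3.6]
```

View pics/w9.png

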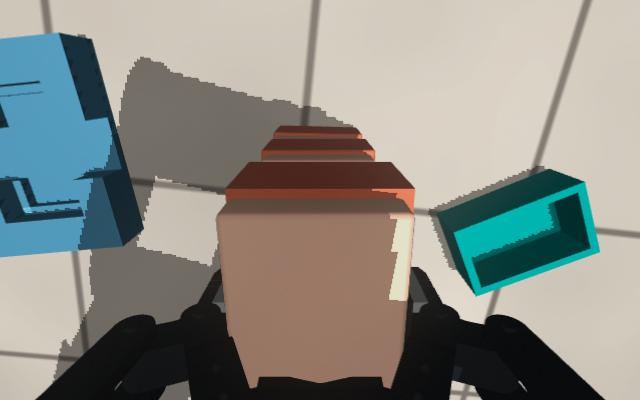

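```bash
python3 - <<'E'
from h import *
for k in range(2):
    o=get_obs();c=camera("wrist");P=cloud(c,np.array(c["T_tool_cam"]))*1000;off=o["eef_pos"][2]*1000
    for n,lo,hi in(("held",-40,-3),("top",off-96+3,off-56-3),("low",off-40+3,off-4)):
        z=P[...,2]-2
        m=(z>lo)&(z<hi)&(P[...,0]>30)&(P[...,0]<60)&(np.abs(P[...,1])<45)
        xs=P[m][:,0]; L=[];Rr=[]
        for r in range(400):
            w=np.where(m[r])[0]
            if len(w)>50: L.append(P[r,w[0],1]);Rr.append(P[r,w[-1],1])
        print(n,m.sum(),"x",np.round(np.percentile(xs,[10,50,90]),2),"L/R",np.round(np.median(L),2),np.round(np.median(Rr),2),"mid",np.round((np.median(L)+np.median(Rr))/2,2),len(L))
E
```

```text
held 6090 x [46.46 48.85 49.11] L/R -28.72 30.96 mid 1.12 35
top 969 x [46.95 47.08 47.23] L/R -29.06 29.43 mid 0.18 10
low 456 x [47.82 48.42 49.  ] L/R -29.76 28.93 mid -0.41 5
held 6082 x [46.48 48.86 49.12] L/R -28.74 30.88 mid 1.07 35
top 969 x [46.87 46.99 47.14] L/R -28.98 29.44 mid 0.23 10
low 455 x [47.69 48.31 48.85] L/R -28.99 29.04 mid 0.02 5
```

Emit:
play_rows(plan=[[45,[-0.0015,-0.0012,0.012],0],[45,[-0.0015,-0.0012,0.024],0],[45,[-0.0015,-0.0012,0.032],0],[45,[-0.0015,-0.0012,0.038],0],[45,[-0.0015,-0.0012,0.042],0],[45,[-0.0015,-0.0012,0.044],0],[45,[-0.0015,-0.0012,0.046],0],[45,[-0.0015,-0.0012,0.046],0]])

```text
time_s: 19.35
eef_pos: [0.4891, 0.033, 0.116]
eef_rot: [-0.0, 0.998, 0.056, -0.0]
wrist_force: [-0.0, 1.0, -4.4]
opening: 0.692
grasp_force: 67.4
```

```bash
python3 cmp.py
```

```text
held 6162 front x 48.87 slope deg 0.03 y [-28.4  30.6] mid 1.12 z [-36.9   0.1]
top 1324 front x 48.72 slope deg 0.07 y [-27.6  30.3] mid 1.32 z [24.3 58.3]
low 591 front x 50.15 slope deg -1.45 y [-27.9  29.6] mid 0.89 z [ 80.3 115.1]
shift [-0.0001 -0.      0.0015] turn 0.0 | t 19.4 pos [0.4891 0.033  0.1161] yaw 6.45 open 0.694 F [-0.5  0.2 -3.7]
```

Edges line up with the column top to within about 0.3 mm. Final touch-down.

Emit:
play_rows(plan=[[45,[0,0,0.001],0],[45,[0,0,0.0015],0],[45,[0,0,0.002],0],[45,[0,0,0.002],0]])

```text
time_s: 19.8
eef_pos: [0.4891, 0.033, 0.1153]
eef_rot: [-0.0, 0.998, 0.056, 0.0]
wrist_force: [-0.4, 0.1, -3.9]
opening: 0.695
grasp_force: 67.4
```

Emit:
play_rows(plan=[[45,[0,0,0.0007],0],[45,[0,0,0.0014],0],[45,[0,0,0.0014],0]])

```text
time_s: 20.1
eef_pos: [0.4891, 0.033, 0.1149]
eef_rot: [0.0, 0.998, 0.056, 0.0]
wrist_force: [-1.1, 0.2, -1.3]
opening: 0.697
grasp_force: 68.0
```

Emit:
play_rows(plan=[[45,[0,0,0.0005],0],[45,[0,0,0.001],0],[45,[0,0,0.001],0]])

```text
time_s: 20.4
eef_pos: [0.4892, 0.033, 0.1149]
eef_rot: [0.0, 0.998, 0.056, 0.0]
wrist_force: [-4.1, -0.6, 5.0]
opening: 0.693
grasp_force: 68.5
```

Contact at about 9 N, so it's down. I'll open slowly and retreat straight up.

Emit:
play_rows(plan=[[59,[0,0,0],0],[60,[0,0,0],0],[61,[0,0,0],0],[62,[0,0,0],0],[64,[0,0,0],0],[68,[0,0,0],0],[74,[0,0,0],0],[80,[0,0,0],0],[82,[0,0,0],0]])

```text
time_s: 21.3
eef_pos: [0.4891, 0.0331, 0.1143]
eef_rot: [-0.0, 0.998, 0.056, 0.0]
wrist_force: [0.9, 0.7, -0.6]
opening: 0.962
grasp_force: 0.0
```

Emit:
play_rows(plan=[[82,[0,0,-0.02],0],[82,[0,0,-0.06],0],[82,[0,0,-0.12],0],[82,[0,0,-0.2],0],[82,[0,0,-0.3],0],[82,[-0.1,0,-0.35],0],[82,[-0.2,0,-0.35],0],[82,[-0.25,0,-0.35],0],[82,[-0.25,0,-0.35],0],[82,[-0.25,0,-0.35],0]])

```text
time_s: 22.3
eef_pos: [0.3903, 0.0217, 0.2552]
eef_rot: [0.0, 0.998, 0.056, 0.001]
wrist_force: [0.5, 0.3, -0.5]
opening: 0.96
grasp_force: 0.0
```

```bash
python3 - <<'E'
from h import *
o=get_obs();print(o["time_s"],o["eef_pos"],o["wrist_force"])
c=camera("wrist");W=cloud(c,wristT(o,c));save("w10.png",c["image"])
print("new lid",rect(W,near(W,.49,.032,.08,.155,.18)));print("new all",rect(W,near(W,.49,.032,.08,.14,.18)));
s=camera("top");P=cloud(s);print("top",rect(P,near(P,.49,.033,.08,.155,.18)))
save("t10.png",s["image"])
s=camera("scene");save("s10.png",s["image"]);P=cloud(s)
for n,lo,hi in(("low",.005,.038),("mid",.06,.094),("new",.117,.150)):
    m=near(P,.49,.032,.09,lo,hi);p=P[m]*1000
    print(n,m.sum(),np.round(np.percentile(p[:,0],[50,99]),1),np.round(np.percentile(p[:,1],[1,50,99]),1))
a=s["image"][90:240,230:430];b=c["image"][0:300,180:480]
cv2.imwrite("pics/fin.png",cv2.hconcat([cv2.resize(a,(600,450))[:,100:500],cv2.resize(b,(400,450))])[...,::-1])
E
```

```text
22.3 [0.39030017 0.02167926 0.25517697] [ 0.49374207  0.25944268 -0.46118471]
new lid (array([480.2,  32.2]), array([73. , 56.2]), np.float32(6.6), np.float64(166.6))
new all (array([481.5,  30.7]), array([76.9, 59.4]), np.float32(6.6), np.float64(166.5))
top (array([490.4,  35. ]), array([90.8, 56.3]), np.float32(6.8), np.float64(167.9))
low 268 [537.4 542.9] [ 8.8 53.3 67.5]
mid 295 [536. 542.] [10.  52.7 67.3]
new 311 [536.8 544. ] [10.4 53.7 68.2]
```

View pics/fin.png

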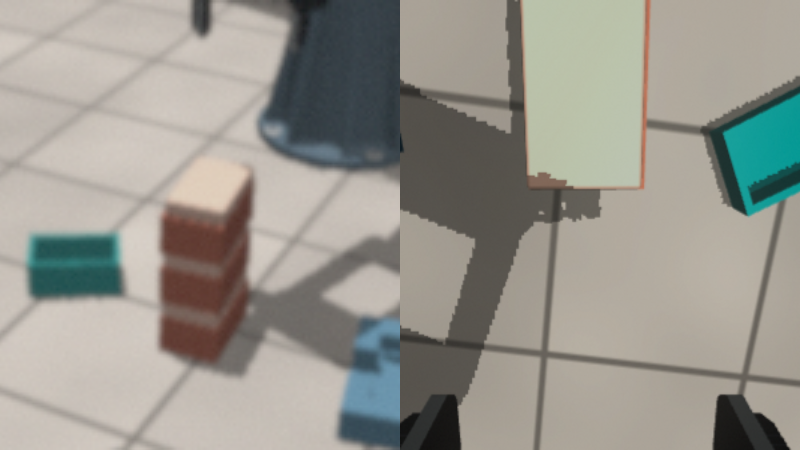

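The stack stands straight: all three tiers agree within about 1 mm, the lid is flat with its top at 168 mm, and the gripper is clear. Handing in.

```bash
python3 -c "
from bench import *
print(hand_in())"
```

```text
the job is handed in; nothing more can be done
None
```

The lid is closed on the red box and that box stands squarely on the column, all three tiers in line within about 1 mm; handed in at about 22 s of the 69 s allowed, and no verdict came back.

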